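# Nip a carton in the labelling clamp, slack taken out

### The arm

A 6-joint arm with a two-finger parallel gripper is mounted at the origin on a cart in front of the work surface, level with it; the furniture and walls round the work are solid. World frame = base frame: x ahead of the robot, y to its left, z up, the work surface at z = 0. Lengths are in m, angles in rad, forces in N, time in s.
With the tool pointing down it reaches from about 0.275 to 0.825 m from the base axis. Payload 4.9 kg.
Tool frame: the origin (TCP) lies between the finger pads; the fingertips stand 11 mm ahead of it and the grasp point (between the pads) lies 8 mm behind it; z points along the fingers, y is the line along which they close (so a half turn about z gives the same grasp; the last joint's range is limited). The gripper opens to 85 mm and grips with 20 to 120 N. Pads are 22 mm wide; open, the fingers measure 114 mm over their backs; the gripper's body (76 mm by 85 mm) begins 54 mm behind the grasp point. The pads swing forward as they close: fully open they stand 13 mm farther back than shut.
Start: joints at [1.005, 0.326, -0.193, 1.052, 0, 1.437], TCP at [0.23, 0.5, 0.242] pointing down, gripper open.
Joint ranges: [-2.65, 2.65], [-0.97, 1.79], [-1.3, 1.35], [-1.93, 2.1], [-1.47, 1.37], [-3.14, 3.14]. Speed limits (rad/s): [2.57, 2.57, 3.14, 3.14, 3.14, 3.14].

### API

Orientations are given as a rotation vector (axis times angle).
In Python, from cell import bot, read_camera, camera_params, nets gives the robot as it stands. The module is installed in compiled form; this text tells all that it offers.
- The arm moves only by the shell command python3 -m pendant 'ROWS' [FORCE]. ROWS is JSON, a list of rows, each an object of numbers: "dx", "dy", "dz": the shift along the world's x, y, z in cm; "spin": the turn about the world's z in rad; "jaw": the gripper command: -1 is shut, 1 is fully open, values between are in proportion. In form: [{"dx": .., "dy": .., "dz": .., "spin": .., "jaw": ..}, ...]. A call has 1 to 20 rows; each row is the pose to reach, as a shift and turn from the pose commanded when the call began; what a row does not reach only later rows make up. A row lasts 1/12 s, in which the tool goes at most 41.7 mm and 7.16 degrees, less where a joint would pass 70% of its speed; a pose out of reach is approached as far as the arm can. A call with a gripper value outside its range is refused whole. The fingers move at their own pace and stop on an object; FORCE is the grip in N (left out, the last holds). Time passes only in rows, so rows that repeat a pose let the fingers close. It gives the time, the measured TCP pose, the force, the opening and the grip force at its end, in the units of the state.
- bot.sense(): the state, without advancing time (a new reading comes with each control period).
- read_camera(name): name is "scene" or "top" or "wrist"; returns the picture (480x640x3 uint8, red, green, blue); there is no depth.
- camera_params(name): a dict with "vertical_fov" (degrees; the focal length in pixels is half the picture's height over the tangent of half this angle, whatever the lens; pixels are square), "cx", "cy" (the principal point, pixels), "rvec" (rotation vector, rad) and "tvec" (3), from world to camera coordinates, as OpenCV has them. Camera axes: x right, y down, z forward; pixel columns grow to the right and rows downward; lengths in m; the calibration is good to about 2 mm. A picture is of the moment at which its call begins: read the wrist's pose just before it. camera_params takes no time and is no camera call; for the wrist camera it gives the pose at the moment of the call.
- bot.finish_job(): hands the job in; it is judged then, once.
Trained networks look in the newest picture that a camera, given by its name, has taken for a name from the list of things; names that differ only in an ending like _2 or _b are one class to them, and where a whole thing is asked for, a point or a joint stands for the part that bears it (a point fixed in the world has none). Each returns a list of dicts, best first, with "conf" (0 to 1); they miss things now and then, are a little off and sometimes report something else, mostly with a low value. They report only what shows in the picture. A call takes as long as a camera call.
- nets.spot_in(camera, thing): "at" ([column, row] in pixels, amid what is visible of it).
- nets.regions_of(camera, thing): "region" (480x640 bool, what is visible of it) and "at" ([column, row] in pixels, amid what is visible of it).
The state is a dict: "clock": time; "qpos": joint angles; "qd": joint speeds; "tau": joint torques, N m; "tcp_pos": TCP position; "orientation": TCP orientation; "ft_force": force on the tool from outside, world axes, zero at the start; "torque": the same for the moment, N m; "opening": finger opening in m; "grasp_force": force on a finger pad.
Only numpy, scipy, OpenCV 4.12 (cv2) and the standard library are available. Lean on these libraries where they do the work, as an engineer would, in place of code of your own. Each camera call takes 0.05 s, during which the arm holds its last target. There are 200 camera calls.

### The job

Stand the white and blue carton upright in the labelling clamp so that it can be labelled: wind the jaw open well past where it will nip the carton, by the red crank knob (anticlockwise), stand the carton between the two jaws, let go of it, and wind the jaw back in (clockwise) until the carton is held snugly, without crushing it. Finish on a tightening turn so that the play in the handwheel stays taken up; if you go too tight, do not just ease back but open past it and come up again. Leave the bottle, the glue stick and the flat box where they are.

Things in the scene. Friction and masses are not known exactly. Their poses are not given: they have to be found in the camera images.
- clamp: Labelling clamp, fixed: aluminium base plate 8 mm thick (x -40 to 195, y +-50 mm), grey fixed jaw, blue moving jaw, grey gear head (76 x 72 mm, centre x 145, 58 mm high) with a black handwheel on top. Origin on the table near the fixed jaw, whose black rubber liner has its face 0 to 10 mm beyond it (differs each time); +x runs from jaw to gear head, z up. Jaws are 70 mm wide, tops 42 mm high.
- nest (a point): Point on top of the base plate (8 mm above the table), 20 mm along x from the clamp's origin: the middle of the carton's underside comes within 5 mm of it in x when nipped. Axes as the clamp's.
- jaw: Blue moving jaw; origin at table height under the middle of its rubber clamping face. Its x in the clamp's frame, the opening, starts at 22 to 26 mm, too narrow for the carton, and reaches 55 mm. It meets the carton at 30 to 40 mm, depending on the liner. Only the handwheel moves it, 6 mm per radian (38 mm a turn); self-locking. Its rubber face gives way 1 mm per 25 N.
- wheel_axis (a point): Point on the handwheel's vertical axis, 98 mm above the table, level with crank_grip. The wheel is 84 mm across, its top face 74 mm above the table. Clockwise from above closes the jaw. Turning the screw takes 0.2 N m (7 N at the knob); every 10 N of nip on the carton adds 0.06 N m (2 N at the knob). Inside the play the wheel turns almost freely (0.02 N m).
- crank_grip (a point): Middle of the red upright crank knob on the handwheel, 98 mm above the table: a knob 18 mm across and about 39 mm tall (75 to 114 mm above the table), 30 mm from the wheel's axis, that spins freely on its pin, so a gripper can hold it and go round without turning.
- wheel (a joint): Play between handwheel and screw, rad: 0 = taken up in the opening direction (wheel drives the jaw open), 0.6 = taken up in the tightening direction (wheel drives the jaw shut), between = the wheel turns without moving the jaw. Starts anywhere between.
- carton: White and blue medicine carton standing upright on the table, 30 mm thick (its x), 95 mm long (its y), 75 mm tall; origin at the centre of its underside. It goes between the jaws with its thickness along the clamp's x, either way round. More than 30 N between jaw and carton crushes it.
- white_bottle: White pill bottle, 43 mm across, 77 mm tall, standing; origin at the centre of its underside. Bystander.
- glue_stick: Yellow glue stick with a black cap, 21 x 75 x 20 mm, lying near the clamp; origin at the centre of its underside. Bystander.
- flat_box: Small flat blue and white medicine box, 50 x 75 x 22 mm, lying near the clamp; origin at the centre of its underside. Bystander.

How it is judged:
On the way, in this order (a step that is already met when the one before it is completed fails the run):
1. the jaw is wound open past the carton's thickness (opening over 33 mm) (x of jaw in the frame of clamp above 0.033 m), for 0.1 s.
2. the carton stands on the base plate between the jaws, let go and not yet nipped (horizontal distance between carton and nest below 0.025 m and z of carton in the frame of nest below 0.004 m and angle between carton's own z axis and vertical below 0.15 rad and contact force between the fingers and carton below 0.1 N and contact force between jaw and carton below 2 N), for 0.2 s.
At the end, for the whole second after the job is handed in: The carton stands upright on the base plate within 20 mm of the nest, square between the jaws (within 0.1 rad), nipped with 4 to 30 N and at rest, and the handwheel's play is taken up in the tightening direction (play reading over 0.4) (contact force between jaw and carton above 4 N and value of joint wheel above 0.4 rad and horizontal distance between carton and nest below 0.02 m and z of carton in the frame of nest below 0.004 m and angle between carton's own z axis and vertical below 0.1 rad and angle between the x axis of carton and the x axis of clamp, either way round below 0.1 rad and linear speed of carton below 0.01 m/s); the robot touches nothing.
It fails at once if the carton is crushed (over 30 N from the jaw) (contact force between jaw and carton above 30 N).
It fails at once if a bystander is moved by more than 20 mm (distance of any of white_bottle, glue_stick, flat_box from where it was at the start of the episode above 0.02 m).
It also fails if it takes over 72 s, if anything falls off the work surface, if the arm or the gripper's body presses on something with over 40 N, if the wrist force passes 120 N, or if a joint passes its speed limit or range.

## Working session

There is one attempt and no reset: what is moved stays moved. The work goes in short steps, Python scripts to look and compute and a shell command to move; the robot and the scene stay as the last step left them, time stands still between calls to the robot, and variables do not carry over. Pictures are saved under pics/ and viewed, at most 12 in all, crops included, and the job is handed in when it is done.

```bash
mkdir -p pics; cat > h.py <<'E'
import numpy as np, cv2
from cell import bot, read_camera, camera_params, nets
def K(p):
    f=240/np.tan(np.radians(p['vertical_fov'])/2)
    return np.array([[f,0,p['cx']],[0,f,p['cy']],[0,0,1.]])
def ray(p,uv,z):
    R=cv2.Rodrigues(np.array(p['rvec'],float))[0]; t=np.array(p['tvec'],float)
    c=-R.T@t; d=R.T@np.linalg.inv(K(p))@np.array([uv[0],uv[1],1.])
    return c+d*(z-c[2])/d[2]
def proj(p,X):
    return cv2.projectPoints(np.array(X,float).reshape(-1,3),np.array(p['rvec'],float),np.array(p['tvec'],float),K(p),None)[0].reshape(-1,2)
def save(n,im): cv2.imwrite('pics/'+n+'.png',im[:,:,::-1])
E
python3 - <<'E'
from h import *
s=bot.sense(); print(s['clock'],s['tcp_pos'],s['orientation'],s['opening'])
for c in ['top','scene']:
    im=read_camera(c); save(c+'0',im); p=camera_params(c); print(c,p)
    for t,z in [('carton',.0375),('crank_grip',.098),('jaw',.03),('clamp',.02),('wheel',.074),('white_bottle',.04),('glue_stick',.01),('flat_box',.011)]:
        r=nets.regions_of(c,t)[:2]
        for q in r: print(c,t,round(q['conf'],2),np.round(q['at']),np.round(ray(p,q['at'],z),3), cv2.minAreaRect(np.argwhere(q['region'])[:,::-1].astype(np.float32)))
E
```

```text
0.0 [0.22986488 0.49905229 0.24151532] [-6.72854853e-01 -3.06809369e+00  2.48347890e-03] 0.08527329521150676
top {'vertical_fov': 51.493002609177296, 'cx': 323.0978594282366, 'cy': 228.43471555051545, 'rvec': array([ 2.14949069, -2.12966142,  0.11190696]), 'tvec': array([0.11040105, 0.57507772, 1.01337944])}
top carton 0.71 [218. 240.] [0.547 0.34  0.038] ((216.50718688964844, 240.81039428710938), (20.079999923706055, 51.08000183105469), 73.73979187011719)
top carton 0.23 [396. 237.] [ 0.556 -0.037  0.038] ((403.0, 234.5), (33.0, 38.0), 90.0)
top crank_grip 0.4 [437. 231.] [ 0.563 -0.112  0.098] ((434.75006103515625, 228.2500457763672), (8.485280990600586, 10.60660171508789), 45.0)
top crank_grip 0.24 [395. 290.] [ 0.446 -0.028  0.098] ((396.79730224609375, 289.7162170410156), (36.03676986694336, 9.764801025390625), 54.462318420410156)
top jaw 0.8 [393. 235.] [ 0.563 -0.033  0.03 ] ((403.0, 234.5), (38.0, 33.0), 0.0)
top jaw 0.64 [446. 237.] [ 0.559 -0.144  0.03 ] ((446.5000305175781, 235.0), (42.55720138549805, 41.772735595703125), 11.309932708740234)
top clamp 0.57 [414. 239.] [ 0.
[... 1550 characters left out ...]
90625, 326.0338134765625), (123.68748474121094, 64.98242950439453), 54.462318420410156)
scene wheel 0.72 [398. 336.] [ 0.555 -0.139  0.074] ((397.3149719238281, 335.98345947265625), (53.66583251953125, 45.78691864013672), 41.987213134765625)
scene white_bottle 0.93 [254. 249.] [0.453 0.198 0.04 ] ((253.52120971679688, 246.42393493652344), (37.25346374511719, 20.27467155456543), 87.1375961303711)
scene glue_stick 0.9 [311. 346.] [ 0.442 -0.044  0.01 ] ((312.5, 344.0000305175781), (10.733125686645508, 39.80200958251953), 26.56505012512207)
scene flat_box 0.7 [411. 285.] [ 0.687 -0.037  0.011] ((411.1685485839844, 285.2016906738281), (27.427553176879883, 38.725624084472656), 41.987213134765625)
```

```bash
python3 - <<'E'
import cv2
a=cv2.imread('pics/top0.png')[150:320,180:500]; b=cv2.imread('pics/scene0.png')[150:390,200:480]
a=cv2.resize(a,(640,340),interpolation=2)
b=cv2.resize(b,None,fx=2,fy=2,interpolation=2)
cv2.imwrite('pics/a.png',a);cv2.imwrite('pics/b.png',b)
E
```

```text
(no output)
```

View pics/a.png

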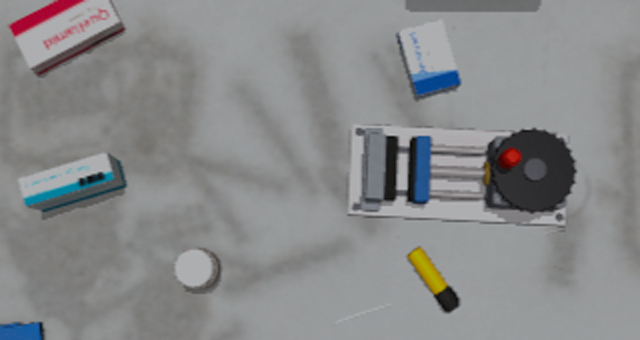

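View pics/b.png

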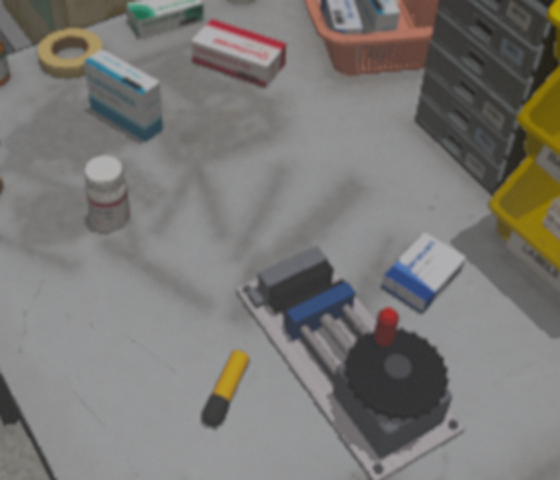

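The top view shows the clamp with its +x running to the right (world −y), the fixed jaw at about (365,235), the wheel at (448,235), and the red knob up-left of the axis at (435,228). The carton is at (216,241), the glue stick and flat box lie on either side of the clamp, and the scene view agrees with this.

```bash
python3 - <<'E'
from h import *
p=camera_params('top')
C=[ray(p,u,.008) for u in [(355,212.5),(354.5,257),(463,263.5),(463.5,217)]]
print(np.round(C,4))
l=C[2]-C[1]; print('plate angle',np.degrees(np.arctan2(l[1],l[0])), np.linalg.norm(l))
l=C[0]-C[1]; print('plate y angle',np.degrees(np.arctan2(l[1],l[0])), np.linalg.norm(l))
print('wheel',ray(p,(446.5,235),.074), 'knob', ray(p,(435,228),.114))
# carton top face corners guess in crop
for q in [(19,178),(108,152),(125,165),(27,200)]:
    print(ray(p,(180+q[0]/2,150+q[1]/2),.075))
w=camera_params('wrist'); R=cv2.Rodrigues(w['rvec'])[0]; print('wristcam',-R.T@w['tvec'],'fwd',R[2],'right',R[0],w['vertical_fov'])
E
```

```text
[[ 0.6139  0.0473  0.008 ]
 [ 0.5165  0.0481  0.008 ]
 [ 0.5047 -0.1842  0.008 ]
 [ 0.6056 -0.1879  0.008 ]]
plate angle -92.92171730672626 0.23261034200049324
plate y angle -0.48434052582771747 0.09741219220468882
wheel [ 0.55788456 -0.13591594  0.074     ] knob [ 0.56661292 -0.10511462  0.114     ]
[0.54539814 0.38899649 0.075     ]
[0.57302097 0.29803687 0.075     ]
[0.55968858 0.28003379 0.075     ]
[0.52281211 0.37967857 0.075     ]
wristcam [0.16568652 0.5297381  0.37410003] fwd [ 0.25339265 -0.11705965 -0.96025476] right [ 4.17783942e-01  9.08546265e-01 -5.11035400e-04] 65.75365369240413
```

```bash
python3 -m pendant '[{"dx":33.5,"dy":-60.6,"dz":-4,"spin":0,"jaw":0},{"dx":33.5,"dy":-60.6,"dz":-4,"spin":0,"jaw":0},{"dx":33.5,"dy":-60.6,"dz":-4,"spin":0,"jaw":0},{"dx":33.5,"dy":-60.6,"dz":-4,"spin":0,"jaw":0},{"dx":33.5,"dy":-60.6,"dz":-4,"spin":0,"jaw":0},{"dx":33.5,"dy":-60.6,"dz":-4,"spin":0,"jaw":0},{"dx":33.5,"dy":-60.6,"dz":-4,"spin":0,"jaw":0},{"dx":33.5,"dy":-60.6,"dz":-4,"spin":0,"jaw":0},{"dx":33.5,"dy":-60.6,"dz":-4,"spin":0,"jaw":0},{"dx":33.5,"dy":-60.6,"dz":-4,"spin":0,"jaw":0},{"dx":33.5,"dy":-60.6,"dz":-4,"spin":0,"jaw":0},{"dx":33.5,"dy":-60.6,"dz":-4,"spin":0,"jaw":0},{"dx":33.5,"dy":-60.6,"dz":-4,"spin":0,"jaw":0},{"dx":33.5,"dy":-60.6,"dz":-4,"spin":0,"jaw":0},{"dx":33.5,"dy":-60.6,"dz":-4,"spin":0,"jaw":0},{"dx":33.5,"dy":-60.6,"dz":-4,"spin":0,"jaw":0},{"dx":33.5,"dy":-60.6,"dz":-4,"spin":0,"jaw":0},{"dx":33.5,"dy":-60.6,"dz":-4,"spin":0,"jaw":0},{"dx":33.5,"dy":-60.6,"dz":-4,"spin":0,"jaw":0}]' 60
python3 - <<'E'
from h import *
im=read_camera('wrist'); p=camera_params('wrist'); save('w1',im)
for t,z in [('crank_grip',.098),('wheel',.074),('jaw',.042)]:
    for q in nets.regions_of('wrist',t)[:1]: print(t,round(q['conf'],2),q['at'],ray(p,q['at'],z), cv2.minAreaRect(np.argwhere(q['region'])[:,::-1].astype(np.float32)))
print(bot.sense()['tcp_pos'],bot.sense()['opening'],p)
E
```

```text
clock: 2.48
tcp_pos: [0.5653, -0.1078, 0.2017]
orientation: [-0.677, -3.067, -0.001]
ft_force: [-0.2, 0.3, 0.3]
opening: 0.0428
grasp_force: 0.0
crank_grip 0.73 [321.5, 248.6] [ 0.56782422 -0.10548811  0.098     ] ((320.0, 246.5), (35.0, 26.0), 90.0)
wheel 0.73 [277.8, 237.8] [ 0.55393616 -0.13385552  0.074     ] ((278.4479675292969, 237.94570922851562), (119.60121154785156, 112.33634948730469), 19.653825759887695)
jaw 0.9 [397.5, 182.0] [ 0.55914383 -0.03571291  0.042     ] ((378.11639404296875, 188.64385986328125), (90.4728012084961, 103.23030090332031), 69.44395446777344)
[ 0.56456612 -0.10518179  0.20242707] 0.04312368000116961 {'vertical_fov': 65.75365369240413, 'cx': 318.7011672622937, 'cy': 241.01587275282455, 'rvec': array([-2.4391531 , -1.56153623, -0.22087516]), 'tvec': array([-0.1400175 , -0.55999374,  0.18551008])}
```

View pics/w1.png

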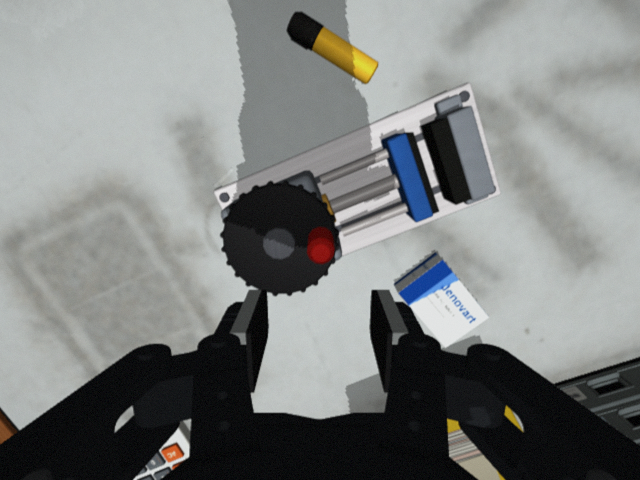

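The wrist view shows the knob at (320,246) and the wheel hub at (279,242), with the jaws clear at upper right. I'll descend around the knob and grip it.

```bash
python3 -m pendant '[{"dx":0.2,"dy":0,"dz":-4,"spin":0,"jaw":0},{"dx":0.2,"dy":0,"dz":-7,"spin":0,"jaw":0},{"dx":0.2,"dy":0,"dz":-9,"spin":0,"jaw":0},{"dx":0.2,"dy":0,"dz":-11,"spin":0,"jaw":0},{"dx":0.2,"dy":0,"dz":-11,"spin":0,"jaw":0},{"dx":0.2,"dy":0,"dz":-11,"spin":0,"jaw":0}]' 50
python3 -m pendant '[{"dx":0,"dy":0,"dz":0,"spin":0,"jaw":-0.8},{"dx":0,"dy":0,"dz":0,"spin":0,"jaw":-0.8},{"dx":0,"dy":0,"dz":0,"spin":0,"jaw":-0.8},{"dx":0,"dy":0,"dz":0,"spin":0,"jaw":-0.8},{"dx":0,"dy":0,"dz":0,"spin":0,"jaw":-0.8},{"dx":0,"dy":0,"dz":0,"spin":0,"jaw":-0.8}]'
python3 -c "
from h import *
for i in range(3):
  s=bot.sense(); print(s['clock'],s['tcp_pos'],s['ft_force'],s['opening'],s['grasp_force']); 
im=read_camera('wrist'); save('w2',im); print(bot.sense()['tcp_pos'])"
```

```text
clock: 3.18
tcp_pos: [0.5662, -0.1052, 0.092]
orientation: [-0.67, -3.067, -0.0]
ft_force: [0.9, -0.5, 1.3]
opening: 0.0427
grasp_force: 0.0
clock: 3.68
tcp_pos: [0.5684, -0.1076, 0.0942]
orientation: [0.673, 3.065, -0.003]
ft_force: [-2.1, -1.9, 7.1]
opening: 0.016
grasp_force: 49.0
3.6833 [ 0.56835025 -0.10758726  0.09423278] [-2.05235955 -1.88212187  7.09522593] 0.01604464622811929 48.99418990476988
3.6833 [ 0.56835025 -0.10758726  0.09423278] [-2.05235955 -1.88212187  7.09522593] 0.01604464622811929 48.99418990476988
3.6833 [ 0.56835025 -0.10758726  0.09423278] [-2.05235955 -1.88212187  7.09522593] 0.01604464622811929 48.99418990476988
[ 0.56832168 -0.10758326  0.09418661]
```

View pics/w2.png

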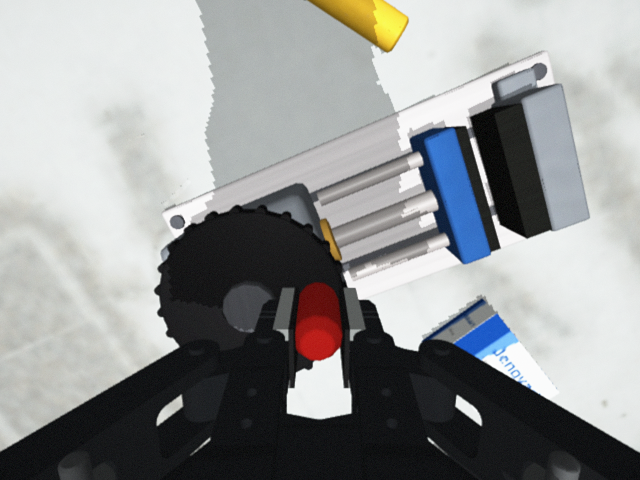

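The knob sits between the pads, centred at (320,330), with the opening reading 16 mm. I'll turn a first 90° anticlockwise and check the forces.

```bash
python3 -m pendant '[{"dx":-0.37,"dy":0.13,"dz":0.2,"spin":0,"jaw":-0.8},{"dx":-0.76,"dy":0.20,"dz":0.2,"spin":0,"jaw":-0.8},{"dx":-1.15,"dy":0.23,"dz":0.2,"spin":0,"jaw":-0.8},{"dx":-1.54,"dy":0.19,"dz":0.2,"spin":0,"jaw":-0.8},{"dx":-2.30,"dy":-0.02,"dz":0.2,"spin":0,"jaw":-0.8}]'
python3 -m pendant '[{"dx":-0.67,"dy":-0.40,"dz":0,"spin":0,"jaw":-0.8},{"dx":-1.22,"dy":-0.96,"dz":0,"spin":0,"jaw":-0.8},{"dx":-1.61,"dy":-1.64,"dz":0,"spin":0,"jaw":-0.8}]'
```

```text
clock: 4.15
tcp_pos: [0.5481, -0.1081, 0.0948]
orientation: [0.672, 3.061, -0.001]
ft_force: [11.8, -5.2, -12.6]
opening: 0.0161
grasp_force: 49.2
clock: 4.4
tcp_pos: [0.532, -0.1226, 0.0948]
orientation: [0.67, 3.061, 0.007]
ft_force: [11.9, 2.9, -11.9]
opening: 0.0165
grasp_force: 49.4
```

```bash
python3 -m pendant '[{"dx":-0.09,"dy":-0.76,"dz":-0.12,"spin":0,"jaw":-0.8},{"dx":-0.08,"dy":-1.54,"dz":-0.12,"spin":0,"jaw":-0.8},{"dx":0.12,"dy":-2.29,"dz":-0.12,"spin":0,"jaw":-0.8}]'
python3 -m pendant '[{"dx":0.40,"dy":-0.68,"dz":0,"spin":0,"jaw":-0.8},{"dx":0.96,"dy":-1.23,"dz":0,"spin":0,"jaw":-0.8},{"dx":1.64,"dy":-1.61,"dz":0,"spin":0,"jaw":-0.8}]'
```

```text
clock: 4.65
tcp_pos: [0.5297, -0.1434, 0.0943]
orientation: [0.67, 3.068, 0.011]
ft_force: [-2.5, 7.5, 9.8]
opening: 0.0164
grasp_force: 51.7
clock: 4.9
tcp_pos: [0.5433, -0.1617, 0.0944]
orientation: [-0.673, -3.065, 0.001]
ft_force: [-9.6, -0.7, 13.2]
opening: 0.0165
grasp_force: 52.3
```

```bash
python3 -m pendant '[{"dx":0.76,"dy":-0.24,"dz":0.08,"spin":0,"jaw":-0.8},{"dx":1.54,"dy":-0.23,"dz":0.08,"spin":0,"jaw":-0.8},{"dx":2.30,"dy":-0.02,"dz":0.08,"spin":0,"jaw":-0.8}]'
python3 -m pendant '[{"dx":0.67,"dy":0.39,"dz":0,"spin":0,"jaw":-0.8},{"dx":1.22,"dy":0.95,"dz":0,"spin":0,"jaw":-0.8},{"dx":1.61,"dy":1.63,"dz":0,"spin":0,"jaw":-0.8},{"dx":1.61,"dy":1.63,"dz":0,"spin":0,"jaw":-0.8}]'
python3 - <<'E'
from h import *
p=camera_params('wrist'); im=read_camera('wrist'); save('w3',im)
for t,z in [('jaw',.042)]:
    for q in nets.regions_of('wrist',t)[:1]: print(t,round(q['conf'],2),q['at'],ray(p,q['at'],z))
E
```

```text
clock: 5.15
tcp_pos: [0.5669, -0.165, 0.0947]
orientation: [-0.676, -3.065, 0.01]
ft_force: [-5.5, -7.8, 3.9]
opening: 0.0167
grasp_force: 51.1
clock: 5.48
tcp_pos: [0.5866, -0.1475, 0.0948]
orientation: [0.673, 3.065, -0.005]
ft_force: [2.4, -6.6, -1.9]
opening: 0.0164
grasp_force: 50.6
jaw 0.87 [460.1, 152.2] [ 0.5588924  -0.05928637  0.042     ]
```

View pics/w3.png

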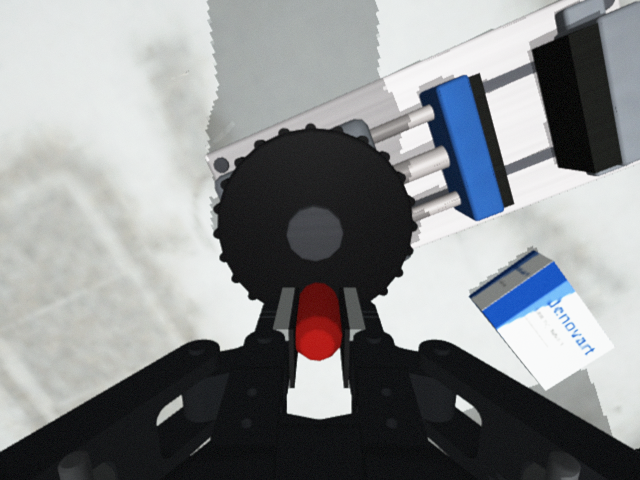

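The jaw is now wide open, with about 48 mm between the blue jaw at (490,140) and the fixed liner at (570,110). I'll release the knob and go above the carton.

```bash
python3 -m pendant '[{"dx":0,"dy":0,"dz":0,"spin":0,"jaw":0},{"dx":0,"dy":0,"dz":0,"spin":0,"jaw":0},{"dx":0,"dy":0,"dz":0,"spin":0,"jaw":0.1},{"dx":0,"dy":0,"dz":4,"spin":0,"jaw":0.3},{"dx":0,"dy":0,"dz":8,"spin":0,"jaw":0.5},{"dx":-0.4,"dy":3,"dz":11,"spin":-0.12,"jaw":0.5},{"dx":-4,"dy":48.4,"dz":12.5,"spin":-0.87,"jaw":0.5},{"dx":-4,"dy":48.4,"dz":12.5,"spin":-0.87,"jaw":0.5},{"dx":-4,"dy":48.4,"dz":12.5,"spin":-0.87,"jaw":0.5},{"dx":-4,"dy":48.4,"dz":12.5,"spin":-0.87,"jaw":0.5},{"dx":-4,"dy":48.4,"dz":12.5,"spin":-0.87,"jaw":0.5},{"dx":-4,"dy":48.4,"dz":12.5,"spin":-0.87,"jaw":0.5},{"dx":-4,"dy":48.4,"dz":12.5,"spin":-0.87,"jaw":0.5},{"dx":-4,"dy":48.4,"dz":12.5,"spin":-0.87,"jaw":0.5},{"dx":-4,"dy":48.4,"dz":12.5,"spin":-0.87,"jaw":0.5},{"dx":-4,"dy":48.4,"dz":12.5,"spin":-0.87,"jaw":0.5},{"dx":-4,"dy":48.4,"dz":12.5,"spin":-0.87,"jaw":0.5},{"dx":-4,"dy":48.4,"dz":12.5,"spin":-0.87,"jaw":0.5},{"dx":-4,"dy":48.4,"dz":12.5,"spin":-0.87,"jaw":0.5},{"dx":-4,"dy":48.4,"dz":12.5,"spin":-0.87,"jaw":0.5}]'
python3 - <<'E'
from h import *
p=camera_params('wrist'); im=read_camera('wrist'); save('w4',im)
print(bot.sense()['tcp_pos'],bot.sense()['orientation'],bot.sense()['ft_force'])
for q in nets.regions_of('wrist','carton')[:1]: print(round(q['conf'],2),q['at'],ray(p,q['at'],.06),cv2.minAreaRect(np.argwhere(q['region'])[:,::-1].astype(np.float32)))
P=np.array([(.5684,-.1076),(.5481,-.1081),(.532,-.1226),(.5297,-.1434),(.5433,-.1617),(.5669,-.165),(.5866,-.1475)])
from scipy.optimize import least_squares as L
print('axis',L(lambda c:np.linalg.norm(P-c,axis=1)-.03,[.557,-.136]).x)
E
```

```text
clock: 7.25
tcp_pos: [0.5441, 0.3386, 0.2185]
orientation: [-1.901, -2.501, 0.001]
ft_force: [-0.2, -0.7, 0.4]
opening: 0.0639
grasp_force: 0.0
[0.54437928 0.3374908  0.21858007] [-1.90318602e+00 -2.49932164e+00  1.77189329e-03] [-0.19804607  0.57481906 -0.13749708]
0.77 [319.2, 219.6] [0.54304777 0.34323881 0.06      ] ((321.4559020996094, 221.07354736328125), (128.9015655517578, 41.52437973022461), 87.27368927001953)
axis [ 0.55883704 -0.13607534]
```

View pics/w4.png

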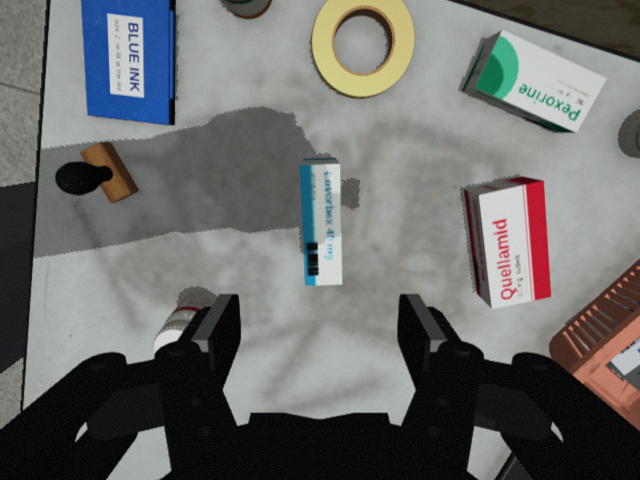

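```bash
python3 - <<'E'
from h import *
p=camera_params('wrist'); s=bot.sense()
C=np.array([ray(p,u,.075) for u in [(301,166),(339,163),(342,285),(305,284)]])
print(np.round(C,4), C.mean(0), np.linalg.norm(C[1]-C[2]),np.linalg.norm(C[0]-C[1]),np.linalg.norm(C[2]-C[3]))
l=(C[0]+C[1]-C[2]-C[3]); R=cv2.Rodrigues(s['orientation'])[0]
print('long ang',np.degrees(np.arctan2(l[1],l[0])),'tool x ang',np.degrees(np.arctan2(R[1,0],R[0,0])),'tool y',np.degrees(np.arctan2(R[1,1],R[0,1])), s['tcp_pos'])
E
```

```text
[[0.5193 0.3799 0.075 ]
 [0.5454 0.3893 0.075 ]
 [0.5746 0.2979 0.075 ]
 [0.5458 0.2909 0.075 ]] [0.54628148 0.33948837 0.075     ] 0.09589519089802474 0.027778771727372264 0.02961151675005969
long ang 107.16822964996733 tool x ang 105.35222871976364 tool y 15.3522017870567 [0.54466273 0.33682411 0.21866721]
```

The wrist view shows the carton's top face spanning (301,165)–(342,285), nearly aligned with the tool. I'll descend, grip and lift.

```bash
python3 -m pendant '[{"dx":0.15,"dy":0.25,"dz":-4,"spin":0.03,"jaw":0.5},{"dx":0.15,"dy":0.25,"dz":-8,"spin":0.03,"jaw":0.5},{"dx":0.15,"dy":0.25,"dz":-11,"spin":0.03,"jaw":0.5},{"dx":0.15,"dy":0.25,"dz":-14,"spin":0.03,"jaw":0.5},{"dx":0.15,"dy":0.25,"dz":-16.5,"spin":0.03,"jaw":0.5},{"dx":0.15,"dy":0.25,"dz":-16.5,"spin":0.03,"jaw":0.5},{"dx":0.15,"dy":0.25,"dz":-16.5,"spin":0.03,"jaw":-0.6},{"dx":0.15,"dy":0.25,"dz":-16.5,"spin":0.03,"jaw":-0.6},{"dx":0.15,"dy":0.25,"dz":-16.5,"spin":0.03,"jaw":-0.6},{"dx":0.15,"dy":0.25,"dz":-16.5,"spin":0.03,"jaw":-0.6},{"dx":0.15,"dy":0.25,"dz":-16.5,"spin":0.03,"jaw":-0.6},{"dx":0.15,"dy":0.25,"dz":-16.5,"spin":0.03,"jaw":-0.6}]' 30
python3 - <<'E'
from h import *
im=cv2.imread('pics/w3.png')[0:240,400:640]
im=np.clip((im.astype(float)/255)**0.45*255,0,255).astype(np.uint8)
cv2.imwrite('pics/c3.png',cv2.resize(im,(600,600),interpolation=2))
E
```

```text
clock: 8.35
tcp_pos: [0.548, 0.3408, 0.0564]
orientation: [1.865, 2.525, 0.005]
ft_force: [1.5, -2.5, 7.8]
opening: 0.0297
grasp_force: 32.4
```

View pics/c3.png

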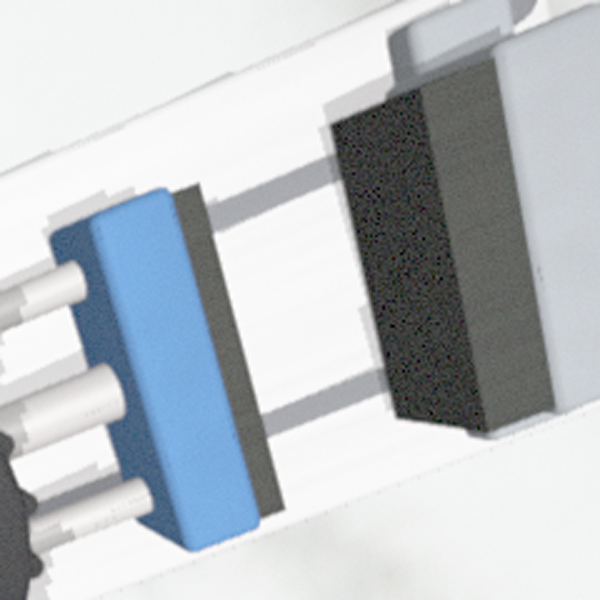

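```bash
python3 - <<'E'
from h import *
p=dict(camera_params('wrist'))
# cam in tcp from w1 (commanded tool pose .5649,-.106,.2019)
Rc=cv2.Rodrigues(np.array([-2.4391531,-1.56153623,-.22087516]))[0]; tc=np.array([-0.1400175,-0.55999374,0.18551008])
Rt=cv2.Rodrigues(np.array([-.673,-3.066,0]))[0]
cam1=-Rc.T@tc
# w3: same orientation, commanded tcp = knob start + sums
tcp1=np.array([.5649,-.106,.2019])
off=np.array([.2,0,-11])+np.array([-2.30,-.02,.2])+np.array([-1.61,-1.64,0])+np.array([.12,-2.29,-.12])+np.array([1.64,-1.61,0])+np.array([2.30,-.02,.08])+np.array([1.61,1.63,0])
cam3=cam1+off/100
print('tcp3',tcp1+off/100)
p['rvec']=cv2.Rodrigues(Rc)[0].ravel(); p['tvec']=-Rc@cam3
F=[ray(p,u,.042) for u in [(568.8,35.2),(595.2,172.8)]]; M=[ray(p,u,.042) for u in [(479.6,74),(513.6,204.8)]]
print(np.round(F,4),np.round(M,4))
for A in (F,M):
    d=A[1]-A[0]; print('ang',np.degrees(np.arctan2(d[1],d[0])),np.linalg.norm(d))
f=(F[0]+F[1])/2; m=(M[0]+M[1])/2
for yaw in (-92,-93):
    u=np.array([np.cos(np.radians(yaw)),np.sin(np.radians(yaw)),0])
    print(yaw,'gap',(m-f)@u,'liner x, jaw x', (f-[.5643,.0085,0])@u,(m-[.5643,.0085,0])@u, 'axis from m', )
    print('ax', np.array([.5588,-.1361,0])-145e-3*u)
E
```

```text
tcp3 [ 0.5845 -0.1455  0.0935]
[[ 0.5283  0.0022  0.042 ]
 [ 0.5931 -0.0011  0.042 ]] [[ 0.5269 -0.0386  0.042 ]
 [ 0.5918 -0.0418  0.042 ]]
ang -2.9034343261523783 0.06489540941587187
ang -2.822931110607864 0.0649128176194952
-92 gap 0.04074508160290582 liner x, jaw x 0.008071548602426926 0.04881663020533274 axis from m
ax [0.56386043 0.00881167 0.        ]
-93 gap 0.04073768216968362 liner x, jaw x 0.008127921869960556 0.04886560403964418 axis from m
ax [0.56638871 0.00870128 0.        ]
```

The crop shows the liner's front top edge at (569,35)–(595,173) and the moving face at (480,74)–(514,205). That gives a gap of about 41 mm, centred at (0.560, −0.020), with a yaw of −92.9°. I'll lift the carton and carry it there.

```bash
python3 -m pendant '[{"dx":0,"dy":0,"dz":3,"spin":0,"jaw":-0.6},{"dx":0,"dy":0,"dz":7,"spin":0,"jaw":-0.6},{"dx":0,"dy":0,"dz":11,"spin":0,"jaw":-0.6},{"dx":1.4,"dy":-36.1,"dz":12,"spin":1.222,"jaw":-0.6},{"dx":1.4,"dy":-36.1,"dz":12,"spin":1.222,"jaw":-0.6},{"dx":1.4,"dy":-36.1,"dz":12,"spin":1.222,"jaw":-0.6},{"dx":1.4,"dy":-36.1,"dz":12,"spin":1.222,"jaw":-0.6},{"dx":1.4,"dy":-36.1,"dz":12,"spin":1.222,"jaw":-0.6},{"dx":1.4,"dy":-36.1,"dz":12,"spin":1.222,"jaw":-0.6},{"dx":1.4,"dy":-36.1,"dz":12,"spin":1.222,"jaw":-0.6},{"dx":1.4,"dy":-36.1,"dz":12,"spin":1.222,"jaw":-0.6},{"dx":1.4,"dy":-36.1,"dz":12,"spin":1.222,"jaw":-0.6},{"dx":1.4,"dy":-36.1,"dz":12,"spin":1.222,"jaw":-0.6},{"dx":1.4,"dy":-36.1,"dz":12,"spin":1.222,"jaw":-0.6},{"dx":1.4,"dy":-36.1,"dz":12,"spin":1.222,"jaw":-0.6},{"dx":1.4,"dy":-36.1,"dz":8,"spin":1.222,"jaw":-0.6},{"dx":1.4,"dy":-36.1,"dz":7,"spin":1.222,"jaw":-0.6},{"dx":1.4,"dy":-36.1,"dz":7,"spin":1.222,"jaw":-0.6},{"dx":1.4,"dy":-36.1,"dz":7,"spin":1.222,"jaw":-0.6}]'
python3 - <<'E'
from h import *
s=bot.sense(); R=cv2.Rodrigues(s['orientation'])[0]; print('tool y',np.degrees(np.arctan2(R[1,1],R[0,1])),s['tcp_pos'],s['opening'])
p=camera_params('wrist'); im=read_camera('wrist')
im2=np.clip((im/255.)**0.6*255,0,255).astype(np.uint8); save('w5',im2); np.save('w5p.npy',[p['rvec'],p['tvec']])
E
```

```text
clock: 9.93
tcp_pos: [0.5595, -0.0197, 0.1237]
orientation: [-0.077, -3.138, -0.001]
ft_force: [-0.7, -0.4, 0.4]
opening: 0.0298
grasp_force: 32.0
tool y 87.17315432593666 [ 0.55946561 -0.01969041  0.1237157 ] 0.029770921841758675
```

View pics/w5.png

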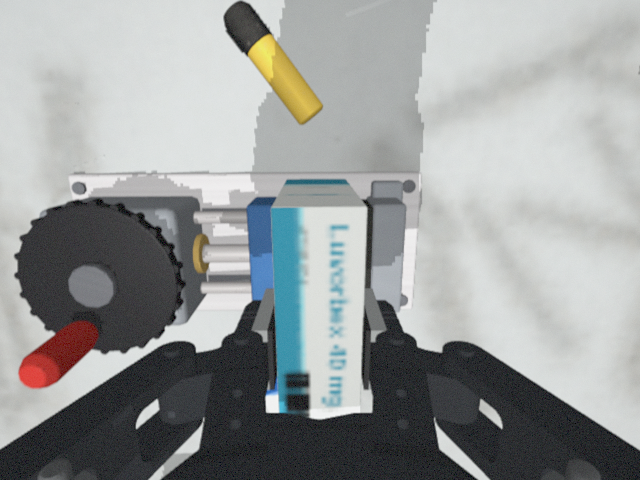

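```bash
python3 - <<'E'
from h import *
p=dict(camera_params('wrist')); r,t=np.load('w5p.npy'); q=dict(p,rvec=r,tvec=t)
Rc=cv2.Rodrigues(np.array([-2.4391531,-1.56153623,-.22087516]))[0]; tc=np.array([-0.1400175,-0.55999374,0.18551008])
cam3=-Rc.T@tc+np.array([.5845,-.1455,.0935])-np.array([.5649,-.106,.2019])
p.update(rvec=cv2.Rodrigues(Rc)[0].ravel(),tvec=-Rc@cam3)
for n,a,b in [('liner back',[(599.2,24),(621.2,164)],[(369,205)]),('blue back',[(438,86),(476,220)],[(249,202),(249,296)]),('grey end',[],[(404,205),(404,300)])]:
    print(n,[np.round(ray(p,u,.042),4) for u in a],[np.round(ray(q,u,.042),4) for u in b])
# carton far-end bottom corners at z~.07
print(np.round([ray(q,u,.07) for u in [(288,181),(348,180)]],4), np.round([ray(q,u,.145) for u in [(273,207),(367,205),(272,413),(372,413)]],4))
E
```

```text
liner back [array([0.5296, 0.0154, 0.042 ]), array([0.5942, 0.0113, 0.042 ])] [array([0.5299, 0.0116, 0.042 ])]
blue back [array([ 0.5238, -0.0575,  0.042 ]), array([ 0.5914, -0.0613,  0.042 ])] [array([ 0.5248, -0.0581,  0.042 ]), array([ 0.584, -0.064,  0.042])]
grey end [] [array([0.5309, 0.0319, 0.042 ]), array([0.5914, 0.0329, 0.042 ])]
[[ 0.5105 -0.0321  0.07  ]
 [ 0.5115 -0.0023  0.07  ]] [[ 0.5093 -0.0305  0.145 ]
 [ 0.5101 -0.0021  0.145 ]
 [ 0.5839 -0.037   0.145 ]
 [ 0.5856 -0.0013  0.145 ]]
```

```bash
python3 -m pendant '[{"dx":0,"dy":-0.1,"dz":-1.5,"spin":0,"jaw":-0.6},{"dx":0,"dy":-0.1,"dz":-2.5,"spin":0,"jaw":-0.6},{"dx":0,"dy":-0.1,"dz":-3.3,"spin":0,"jaw":-0.6},{"dx":0,"dy":-0.1,"dz":-4,"spin":0,"jaw":-0.6}]'
python3 -m pendant '[{"dx":0,"dy":0,"dz":-0.8,"spin":0,"jaw":-0.6},{"dx":0,"dy":0,"dz":-1.5,"spin":0,"jaw":-0.6},{"dx":0,"dy":0,"dz":-1.9,"spin":0,"jaw":-0.6},{"dx":0,"dy":0,"dz":-1.9,"spin":0,"jaw":-0.6}]'
```

```text
clock: 10.32
tcp_pos: [0.5604, -0.0213, 0.0837]
orientation: [0.078, 3.14, 0.0]
ft_force: [-0.1, -0.3, -1.0]
opening: 0.0298
grasp_force: 32.0
clock: 10.65
tcp_pos: [0.56, -0.0218, 0.0643]
orientation: [-0.079, -3.14, 0.001]
ft_force: [-0.1, -0.1, -0.2]
opening: 0.0294
grasp_force: 29.6
```

```bash
python3 -m pendant '[{"dx":0,"dy":0,"dz":-0.1,"spin":0,"jaw":-0.6},{"dx":0,"dy":0,"dz":-0.2,"spin":0,"jaw":-0.6}]'
python3 -m pendant '[{"dx":0,"dy":0,"dz":-0.1,"spin":0,"jaw":-0.6},{"dx":0,"dy":0,"dz":-0.1,"spin":0,"jaw":-0.6}]'
```

```text
clock: 10.82
tcp_pos: [0.5605, -0.0215, 0.0638]
orientation: [0.078, 3.14, -0.0]
ft_force: [-5.6, -0.1, 16.7]
opening: 0.0294
grasp_force: 32.0
clock: 10.98
tcp_pos: [0.5605, -0.0216, 0.0638]
orientation: [0.078, 3.14, -0.001]
ft_force: [-5.3, -0.9, 15.5]
opening: 0.0295
grasp_force: 31.6
```

```bash
python3 -m pendant '[{"dx":0,"dy":0,"dz":0.15,"spin":0,"jaw":-0.2},{"dx":0,"dy":0,"dz":0.15,"spin":0,"jaw":0.1},{"dx":0,"dy":0,"dz":0.15,"spin":0,"jaw":0.15},{"dx":0,"dy":0,"dz":0.15,"spin":0,"jaw":0.15},{"dx":0,"dy":0,"dz":2,"spin":0,"jaw":0.15},{"dx":0,"dy":0,"dz":4,"spin":0,"jaw":0.15},{"dx":0,"dy":0,"dz":8,"spin":0,"jaw":0.15},{"dx":0,"dy":0,"dz":12,"spin":0,"jaw":0.15},{"dx":0,"dy":0,"dz":14,"spin":0,"jaw":0.15},{"dx":0,"dy":0,"dz":14,"spin":0,"jaw":0.15}]'
python3 - <<'E'
from h import *
p=camera_params('wrist'); im=read_camera('wrist'); save('w6',np.clip((im/255.)**0.6*255,0,255).astype(np.uint8)); np.save('w6p.npy',[p['rvec'],p['tvec']])
for t,z in [('crank_grip',.0945)]:
    for q in nets.regions_of('wrist',t)[:1]: print(t,round(q['conf'],2),q['at'],ray(p,q['at'],z))
E
```

```text
clock: 11.82
tcp_pos: [0.5635, -0.0219, 0.2071]
orientation: [0.078, 3.132, -0.002]
ft_force: [1.1, -0.2, -0.0]
opening: 0.0489
grasp_force: 0.0
crank_grip 0.65 [141.6, 278.0] [ 0.58579197 -0.14808811  0.0945    ]
```

View pics/w6.png

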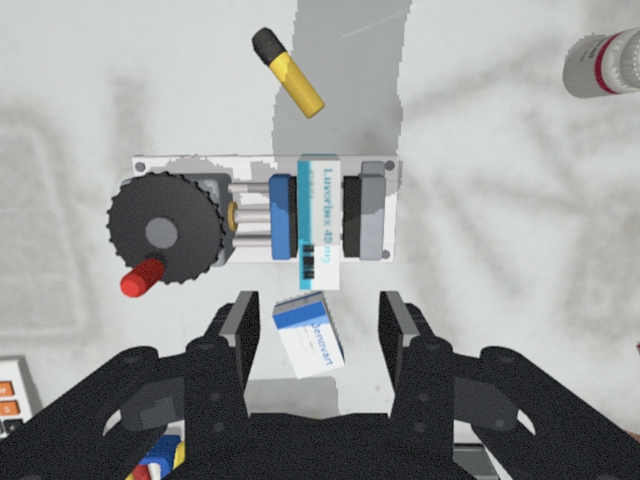

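The carton stands upright and square between the jaws with clearance on both sides (x 300–340 px), and the knob is at (140,278). I'll return to the knob and grip it.

```bash
python3 -m pendant '[{"dx":2.45,"dy":-12.5,"dz":0,"spin":0,"jaw":0},{"dx":2.45,"dy":-12.5,"dz":0,"spin":0,"jaw":0},{"dx":2.45,"dy":-12.5,"dz":0,"spin":0,"jaw":0},{"dx":2.45,"dy":-12.5,"dz":0,"spin":0,"jaw":0},{"dx":2.45,"dy":-12.5,"dz":-4,"spin":0,"jaw":0},{"dx":2.45,"dy":-12.5,"dz":-8,"spin":0,"jaw":0},{"dx":2.45,"dy":-12.5,"dz":-10.5,"spin":0,"jaw":0},{"dx":2.45,"dy":-12.5,"dz":-10.5,"spin":0,"jaw":0},{"dx":2.45,"dy":-12.5,"dz":-10.5,"spin":0,"jaw":0}]' 50
python3 -m pendant '[{"dx":0,"dy":0,"dz":0,"spin":0,"jaw":-0.8},{"dx":0,"dy":0,"dz":0,"spin":0,"jaw":-0.8},{"dx":0,"dy":0,"dz":0,"spin":0,"jaw":-0.8},{"dx":0,"dy":0,"dz":0,"spin":0,"jaw":-0.8},{"dx":0,"dy":0,"dz":0,"spin":0,"jaw":-0.8},{"dx":0,"dy":0,"dz":0,"spin":0,"jaw":-0.8},{"dx":0,"dy":0,"dz":0,"spin":0,"jaw":-0.8}]'
```

```text
clock: 12.67
tcp_pos: [0.5824, -0.1455, 0.0942]
orientation: [-0.078, -3.135, -0.003]
ft_force: [0.8, 0.1, 0.5]
opening: 0.0427
grasp_force: 0.0
clock: 13.25
tcp_pos: [0.5863, -0.1475, 0.0988]
orientation: [0.079, 3.137, -0.003]
ft_force: [-0.3, -3.3, 6.4]
opening: 0.016
grasp_force: 49.4
```

```bash
python3 -m pendant '[{"dx":-0.18,"dy":-0.35,"dz":0.05,"spin":0,"jaw":-0.8},{"dx":-0.39,"dy":-0.68,"dz":0.05,"spin":0,"jaw":-0.8},{"dx":-0.64,"dy":-0.98,"dz":0.05,"spin":0,"jaw":-0.8},{"dx":-0.93,"dy":-1.24,"dz":0.05,"spin":0,"jaw":-0.8}]'
python3 -m pendant '[{"dx":-0.68,"dy":-0.40,"dz":0,"spin":0,"jaw":-0.8},{"dx":-1.04,"dy":-0.53,"dz":0,"spin":0,"jaw":-0.8},{"dx":-1.43,"dy":-0.61,"dz":0,"spin":0,"jaw":-0.8}]'
```

```text
clock: 13.58
tcp_pos: [0.577, -0.1597, 0.0988]
orientation: [0.078, 3.137, -0.001]
ft_force: [2.4, -1.5, 6.3]
opening: 0.0161
grasp_force: 49.5
clock: 13.83
tcp_pos: [0.5643, -0.1655, 0.099]
orientation: [0.078, 3.133, 0.001]
ft_force: [7.4, 0.7, 3.8]
opening: 0.0159
grasp_force: 49.1
```

```bash
python3 -m pendant '[{"dx":-0.40,"dy":0.03,"dz":0,"spin":0,"jaw":-0.8},{"dx":-0.79,"dy":0,"dz":0,"spin":0,"jaw":-0.8},{"dx":-1.17,"dy":0.07,"dz":0,"spin":0,"jaw":-0.8},{"dx":-1.55,"dy":0.19,"dz":0,"spin":0,"jaw":-0.8}]'
python3 -m pendant '[{"dx":-0.18,"dy":0.08,"dz":0,"spin":0,"jaw":-0.8},{"dx":-0.35,"dy":0.17,"dz":0,"spin":0,"jaw":-0.8}]'
python3 -m pendant '[{"dx":-0.17,"dy":0.10,"dz":0,"spin":0,"jaw":-0.8},{"dx":-0.33,"dy":0.22,"dz":0,"spin":0,"jaw":-0.8}]'
python3 - <<'E'
from h import *
p=camera_params('wrist'); im=read_camera('wrist'); save('w7',np.clip((im/255.)**0.5*255,0,255).astype(np.uint8)); np.save('w7p.npy',[p['rvec'],p['tvec']])
E
```

```text
clock: 14.17
tcp_pos: [0.5489, -0.1646, 0.0989]
orientation: [0.078, 3.133, -0.003]
ft_force: [7.8, -2.8, 1.5]
opening: 0.016
grasp_force: 49.1
clock: 14.33
tcp_pos: [0.545, -0.163, 0.0989]
orientation: [0.079, 3.134, -0.004]
ft_force: [5.4, -3.9, 2.0]
opening: 0.0159
grasp_force: 49.1
clock: 14.5
tcp_pos: [0.5418, -0.1611, 0.0989]
orientation: [0.079, 3.134, -0.005]
ft_force: [4.9, -4.6, 2.8]
opening: 0.016
grasp_force: 49.2
```

View pics/w7.png

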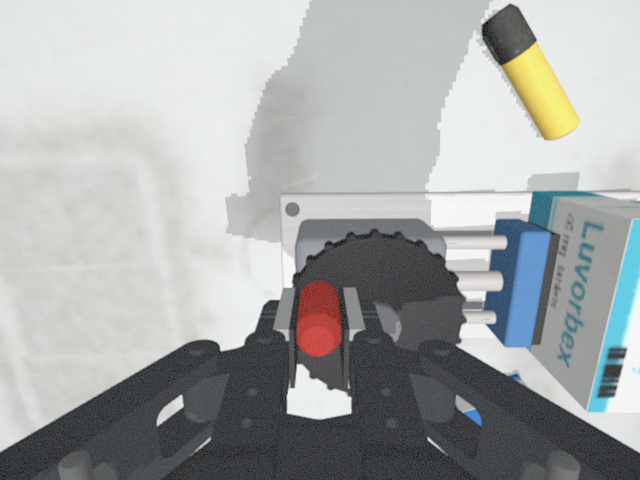

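The jaw (blue, x≈545 px) is close to the carton but not nipping it. The tangential baseline is about 6.7 N. From here I'll go on in small steps.

```bash
g(){ grep -E "clock|tcp_pos|ft_force" | tr '\n' ' '; echo; }
python3 -m pendant '[{"dx":-0.10,"dy":0.08,"dz":0,"spin":0,"jaw":-0.8},{"dx":-0.20,"dy":0.17,"dz":0,"spin":0,"jaw":-0.8}]'|g
python3 -m pendant '[{"dx":-0.10,"dy":0.09,"dz":0,"spin":0,"jaw":-0.8},{"dx":-0.19,"dy":0.18,"dz":0,"spin":0,"jaw":-0.8}]'|g
python3 -m pendant '[{"dx":-0.09,"dy":0.10,"dz":0,"spin":0,"jaw":-0.8}]'|g
python3 -m pendant '[{"dx":-0.08,"dy":0.10,"dz":0,"spin":0,"jaw":-0.8}]'|g
```

```text
clock: 14.72 tcp_pos: [0.5397, -0.1596, 0.0989] ft_force: [5.2, -4.8, 2.9] 
clock: 14.88 tcp_pos: [0.5376, -0.1578, 0.0989] ft_force: [4.4, -4.5, 3.0] 
clock: 14.97 tcp_pos: [0.5367, -0.1569, 0.0989] ft_force: [5.4, -5.3, 3.8] 
clock: 15.05 tcp_pos: [0.5358, -0.1559, 0.0989] ft_force: [4.4, -5.1, 2.8]
```

```bash
g(){ grep -E "clock|tcp_pos|ft_force" | tr '\n' ' '; echo; }
python3 -m pendant '[{"dx":-0.08,"dy":0.105,"dz":0,"spin":0,"jaw":-0.8}]'|g
python3 -m pendant '[{"dx":-0.075,"dy":0.11,"dz":0,"spin":0,"jaw":-0.8}]'|g
python3 -m pendant '[{"dx":-0.07,"dy":0.11,"dz":0,"spin":0,"jaw":-0.8}]'|g
```

```text
clock: 15.13 tcp_pos: [0.535, -0.155, 0.0989] ft_force: [4.8, -6.1, 2.5] 
clock: 15.22 tcp_pos: [0.5342, -0.1539, 0.0988] ft_force: [3.8, -4.7, 4.2] 
clock: 15.3 tcp_pos: [0.5334, -0.1528, 0.0988] ft_force: [3.9, -5.6, 3.7]
```

```bash
g(){ grep -E "clock|tcp_pos|ft_force" | tr '\n' ' '; echo; }
python3 -m pendant '[{"dx":-0.065,"dy":0.115,"dz":0,"spin":0,"jaw":-0.8}]'|g
python3 -m pendant '[{"dx":-0.06,"dy":0.115,"dz":0,"spin":0,"jaw":-0.8}]'|g
python3 -m pendant '[{"dx":-0.055,"dy":0.12,"dz":0,"spin":0,"jaw":-0.8}]'|g
python3 -c "
from h import *
for i in range(3): read_camera('wrist'); s=bot.sense(); print(s['ft_force'],s['tcp_pos'])"
```

```text
clock: 15.38 tcp_pos: [0.5327, -0.1517, 0.0988] ft_force: [3.7, -6.0, 3.0] 
clock: 15.47 tcp_pos: [0.532, -0.1506, 0.0988] ft_force: [3.3, -5.6, 4.1] 
clock: 15.55 tcp_pos: [0.5314, -0.1495, 0.0988] ft_force: [3.4, -5.1, 4.0] 
[ 3.52282293 -5.58229889  4.98575634] [ 0.5312174  -0.14915631  0.0987934 ]
[ 3.31817635 -5.04850755  4.80168577] [ 0.53123306 -0.14917219  0.09880429]
[ 3.25446428 -5.57272483  3.80558392] [ 0.53121588 -0.1491783   0.09879811]
```

```bash
g(){ grep -E "clock|tcp_pos|ft_force" | tr '\n' ' '; echo; }
python3 -m pendant '[{"dx":-0.05,"dy":0.12,"dz":0,"spin":0,"jaw":-0.8}]'|g
python3 -m pendant '[{"dx":-0.045,"dy":0.125,"dz":0,"spin":0,"jaw":-0.8}]'|g
python3 -m pendant '[{"dx":-0.04,"dy":0.125,"dz":0,"spin":0,"jaw":-0.8}]'|g
python3 -c "
from h import *
F=[]
for i in range(4): read_camera('wrist'); s=bot.sense(); F.append(s['ft_force'])
print(np.mean(F,0),s['tcp_pos'])"
```

```text
clock: 15.78 tcp_pos: [0.5309, -0.1484, 0.0989] ft_force: [3.4, -5.7, 3.8] 
clock: 15.87 tcp_pos: [0.5303, -0.1471, 0.0988] ft_force: [3.1, -6.2, 3.6] 
clock: 15.95 tcp_pos: [0.5299, -0.146, 0.0988] ft_force: [3.9, -6.4, 4.0] 
[ 3.02939217 -6.36125371  3.96200896] [ 0.52985462 -0.14581703  0.09877353]
```

```bash
cat > f.py <<'E'
from h import *
F=[]
for i in range(4): read_camera('wrist'); s=bot.sense(); F.append(s['ft_force'])
f=np.mean(F,0); r=s['tcp_pos'][:2]-np.array([.5588,-.1361]); a=np.arctan2(r[1],r[0])
print('angle %.1f r %.1f Ft %.2f Fr %.2f'%(np.degrees(a)%360,1e3*np.hypot(*r),-(f[0]*np.sin(a)-f[1]*np.cos(a)),f[0]*np.cos(a)+f[1]*np.sin(a)))
E
python3 -m pendant '[{"dx":-0.03,"dy":0.125,"dz":0,"spin":0,"jaw":-0.8}]'>/dev/null; python3 f.py
python3 -m pendant '[{"dx":-0.03,"dy":0.13,"dz":0,"spin":0,"jaw":-0.8}]'>/dev/null; python3 f.py
```

```text
angle 196.8 r 30.5 Ft 7.85 Fr -0.29
angle 194.8 r 30.5 Ft 8.30 Fr -0.91
```

```bash
python3 -m pendant '[{"dx":-0.025,"dy":0.13,"dz":0,"spin":0,"jaw":-0.8}]'>/dev/null; python3 f.py
```

```text
angle 192.9 r 30.5 Ft 9.20 Fr -0.98
```

Nip is about 13 N, with the tangential force at 9.2 N against a 6.5 N baseline. I'll release the knob and retreat upward.

```bash
python3 -m pendant '[{"dx":0,"dy":0,"dz":0,"spin":0,"jaw":-0.4},{"dx":0,"dy":0,"dz":0,"spin":0,"jaw":0},{"dx":0,"dy":0,"dz":0,"spin":0,"jaw":0},{"dx":0,"dy":0,"dz":0,"spin":0,"jaw":0},{"dx":0,"dy":0,"dz":3,"spin":0,"jaw":0},{"dx":0,"dy":0,"dz":7,"spin":0,"jaw":0},{"dx":0,"dy":0,"dz":11,"spin":0,"jaw":0},{"dx":0,"dy":6,"dz":13,"spin":0,"jaw":0},{"dx":0,"dy":10,"dz":13,"spin":0,"jaw":0},{"dx":0,"dy":10,"dz":13,"spin":0,"jaw":0},{"dx":0,"dy":10,"dz":13,"spin":0,"jaw":0},{"dx":0,"dy":10,"dz":13,"spin":0,"jaw":0}]'
python3 - <<'E'
from h import *
p=camera_params('wrist'); im=read_camera('wrist'); save('w8',np.clip((im/255.)**0.5*255,0,255).astype(np.uint8))
for t,z in [('crank_grip',.0945),('carton',.083),('jaw',.042)]:
    for q in nets.regions_of('wrist',t)[:1]: print(t,round(q['conf'],2),q['at'],ray(p,q['at'],z))
E
```

```text
clock: 18.0
tcp_pos: [0.5266, -0.0382, 0.2273]
orientation: [-0.074, -3.14, 0.0]
ft_force: [-0.2, -0.1, -0.6]
opening: 0.0428
grasp_force: 0.0
crank_grip 0.8 [176.3, 243.1] [ 0.52913    -0.14392329  0.0945    ]
carton 0.94 [348.6, 256.5] [ 0.54942138 -0.01542451  0.083     ]
jaw 0.98 [312.0, 249.0] [ 0.55474292 -0.04517538  0.042     ]
```

View pics/w8.png

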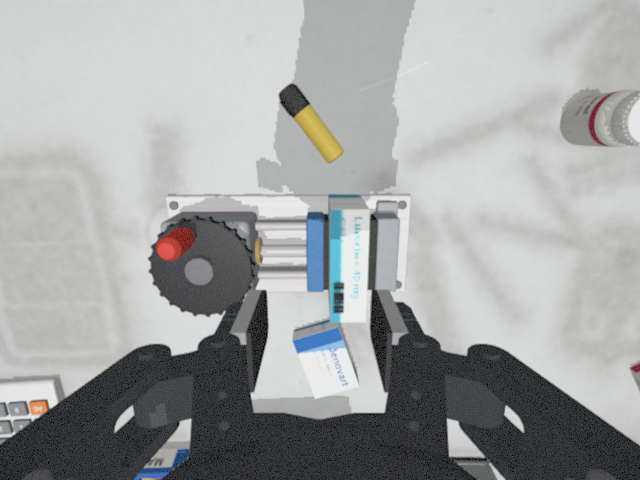

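The carton is square between the jaws and held against the liner (x 330–370 px). The knob stayed where I left it at (175,245), the bystanders have not moved and the gripper is clear, so I'll hand the job in.

```bash
python3 -c "
from cell import bot
print(bot.finish_job())"
```

```text
the job is handed in; nothing more can be done
None
```

I handed the job in at about 18 s of the 72 s: the carton stands square in the clamp, nipped with about 13 N (estimated from the force at the crank knob), and I finished on a tightening turn. The gripper is clear of everything, the bystanders look undisturbed, and the hand-in returned no verdict.

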